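# Close the keyed lid of a dry-storage pot

### The arm

A 6-joint arm with a two-finger parallel gripper is mounted at the origin on a cart in front of the work surface, level with it; the furniture and walls round the work are solid. World frame = base frame: x ahead of the robot, y to its left, z up, the work surface at z = 0. Lengths are in m, angles in rad, forces in N, time in s.
With the tool pointing down it reaches from about 0.35 to 0.8 m from the base axis. Payload 7.3 kg.
Tool frame: the origin (TCP) lies on the centre line of the jaws, within the pads' length; the fingertips stand 14 mm ahead of it and the grasp point (between the pads) lies 5 mm behind it; z points along the fingers, y is the line along which they close (so a half turn about z gives the same grasp; the last joint's range is limited). The gripper opens to 85 mm and grips with 20 to 120 N. Pads are 22 mm wide; open, the fingers measure 114 mm over their backs; the gripper's body (76 mm by 85 mm) begins 54 mm behind the grasp point. The pads swing forward as they close: fully open they stand 13 mm farther back than shut.
Start: joints at [0.984, 0.342, 1.524, -0, 1.275, -0.146], TCP at [0.224, 0.475, 0.245] pointing down, gripper open.
Joint ranges: [-2.53, 2.53], [-0.77, 2.02], [0.04, 2.7], [-1, 4.14], [0.28, 2.66], [-3.11, 3.11]. Speed limits (rad/s): [2.57, 2.57, 3.14, 3.14, 3.14, 3.14].

### API

Orientations are given as a rotation vector (axis times angle).
In Python, from plant import env, camera, finish_job, finder gives the robot as it stands.
- The arm moves only by the tool apply_moves, never from a script. Its argument "targets" is a list that holds one entry, the list of rows, each a list of 7 numbers: the turn, a rotation vector about the tool's x, y, z in degrees, then the shift along the tool's x, y, z in mm, then the finger opening in mm, from 0 to 85.4. In form: [[[ax, ay, az, dx, dy, dz, gripper], ...]]. A call has 1 to 5 rows; each row shifts and turns the commanded pose from where the row before left it, along the tool's axes as they then stand; what a row does not reach is not made up. A row lasts 1/8 s, in which the tool goes at most 62.5 mm and 10.7 degrees, less where a joint would pass 70% of its speed; a pose out of reach is approached as far as the arm can. A call is refused whole if a number of a shift passes 62.5 or a number of a turn 10.7, either way. A call with a gripper value outside its range is refused whole. The fingers move at their own pace and stop on an object; "grip_force" is the grip in N (left out, the last holds). Time passes only in rows, so rows that do not move let the fingers close. It gives the time, the measured TCP pose, the force, the opening and the grip force at its end, in the units of the state.
- env.observe(): the state, without advancing time (a new reading comes with each control period).
- camera(name): name is "side" or "top"; returns a dict with "image" (384x512x3 uint8, blue, green, red), "z_map" (384x512 float32, m along the optical axis (not along the pixel's ray), 0 where there is no reading), "K" (3x3 intrinsics, pixels), "rvec" (rotation vector, rad) and "tvec" (3), from world to camera coordinates, as OpenCV has them. Camera axes: x right, y down, z forward; pixel columns grow to the right and rows downward; lengths in m; the calibration is good to about 2 mm. A picture is of the moment at which its call begins.
- finish_job(): hands the job in; it is judged then, once.
Trained networks look in a picture, given as the dict that the camera call returned (one of the last four; its "shot" number tells which), for a name from the list of things; names that differ only in an ending like _2 or _b are one class to them, and where a whole thing is asked for, a point or a joint stands for the part that bears it (a point fixed in the world has none). Each returns a list of dicts, best first, with "score" (0 to 1); they miss things now and then, are a little off and sometimes report something else, mostly with a low value. They report only what shows in the picture. A call takes as long as a camera call.
- finder.trace(picture, thing): "pixels" (384x512 bool, what is visible of it) and "uv" ([column, row] in pixels, amid what is visible of it).
- finder.mark_of(picture, thing): "uv" ([column, row] in pixels: a listed point, or the origin of a listed thing).
The state is a dict: "time": time; "qpos": joint angles; "joint_velocities": joint speeds; "joint_efforts": joint torques, N m; "position": TCP position; "tcp_rot": TCP orientation; "wrist_force": force on the tool from outside, world axes, zero at the start; "moment": the same for the moment, N m; "finger_gap": finger opening in m; "finger_force": force on a finger pad.
Only numpy, scipy, OpenCV 4.12 (cv2) and the standard library are available. Lean on these libraries where they do the work, as an engineer would, in place of code of your own. Each camera call takes 0.05 s, during which the arm holds its last target. There are 200 camera calls.

### The job

Close the dry-storage pot that has the orange lid: turn the lid where it sits on the rim, without lifting it out of the pot, until its white tab lines up with the red lug on the pot and all three tabs drop into their notches, fully home and level, then let go. Leave the pot with the grey lid as it is.

Things in the scene. Friction and masses are not known exactly. Their poses are not given: they have to be found in the camera images.
- orange_lid: Lid to close: orange, loose, about 120 g. Disc 76 mm wide, 18 thick, hanging in the pot's mouth on 3 tabs (12 wide, 8 thick, tops flush with disc top) that rest on the rim. Origin: centre of disc underside; z up, x to the white tab. Starts 45 mm above the pot's origin, turned 34 to 75 deg anticlockwise (from above) of home. Home: x along the pot's x, 8 mm lower (37 mm); 9 deg play either way.
- orange_lid_key (a point): Point under the lid's white main tab, 44 mm out along the lid's x from its centre, 10 mm above its underside (tab top 8 mm higher). The two other, orange tabs stand 130 and 230 deg anticlockwise from it, so the lid fits one way only. Tabs reach 48 mm from the centre.
- orange_lid_grip (a point): Centre of the lid's upright grip bar, on the lid's axis, 42 mm above its underside (24 mm above the disc's top, 7 mm below the bar's top). The bar is orange, 44 mm long along the lid's x, 14 mm thick along its y, with a white stripe on top on the half toward the white tab.
- pot_a: Pot under the orange lid: round, blue metal, fixed to the worktop, 96 mm outside (black rubber foot 104 mm), wall 8 mm, mouth 80 mm, rim 55 mm high. Three notches cut through the rim, 8 mm deep, about 26 mm wide: the main one on the pot's +x, the others 130 and 230 deg anticlockwise. Origin: centre of underside, z up. Place and yaw vary; may be left or right of the other pot.
- pot_a_lug (a point): Outer tip of the red lug (14 mm wide) on pot_a's wall, 60 mm out along the pot's x, 39 mm above the worktop, right under the main notch, on the side toward the robot; it shows where the white tab belongs.
- grey_lid: Lid to leave alone: same shape as the orange lid, in grey, also loose and lying turned on the rim of its own pot. Origin: centre of its underside, z up; its grip bar reaches 49 mm above that.
- grey_lid_key (a point): Point under the white tab of the grey lid, 44 mm out from the lid's centre and 10 mm above its underside; it shows whether that lid was moved or turned.
- pot_b: Pot under the grey lid, to be left alone: same shape as pot_a, with its own red lug, and likewise fixed. Origin: centre of its underside on the worktop.

How it is judged:
By the outcome, as a careful person would: the job done as asked, in the order asked, and still so for the second after the job is handed in, with the robot touching nothing.
It also fails if it takes over 32 s, if anything falls off the work surface, if the arm or the gripper's body presses on something with over 40 N, if the wrist force passes 120 N, or if a joint passes its speed limit or range.

## Working session

There is one attempt and no reset: what is moved stays moved. The work goes in short steps, Python scripts to look and compute and a tool call to move; the robot and the scene stay as the last step left them, time stands still between calls to the robot, and variables do not carry over. Pictures are saved under pics/ and viewed, at most 10 in all, crops included, and the job is handed in when it is done.

Besides the shell and the picture viewer there is one more tool, called after "Request:" in YAML: its name, and indented under it one key for each argument. apply_moves: Moves the arm, as the interface text tells. Its arguments: {"type":"object","properties":{"targets":{"type":"array"},"grip_force":{"type":"number"}},"required":["targets"]}

```bash
mkdir -p pics
cat > h.py <<'E'
import numpy as np, cv2
from plant import env, camera, finish_job, finder
def ray(p,uv):
    R=cv2.Rodrigues(np.array(p["rvec"],float))[0]; K=np.array(p["K"]); t=np.array(p["tvec"],float).ravel()
    d=R.T@np.linalg.solve(K,[uv[0],uv[1],1.]); return -R.T@t,d
def atz(p,uv,z):
    c,d=ray(p,uv); return c+d*(z-c[2])/d[2]
def cloud(p):
    R=cv2.Rodrigues(np.array(p["rvec"],float))[0]; K=np.array(p["K"]); t=np.array(p["tvec"],float).ravel()
    v,u=np.mgrid[:384,:512]; z=p["z_map"]
    c=np.stack([(u-K[0,2])/K[0,0]*z,(v-K[1,2])/K[1,1]*z,z],-1)
    return (c-t)@R
E
python3 - <<'E'
from h import *
ims=[]
for n in("top","side"):
    p=camera(n); im=p["image"].copy(); W=cloud(p); print(n,ray(p,(256,192)))
    for th,z in(("orange_lid_grip",.087),("orange_lid_key",.055),("pot_a_lug",.039),("orange_lid",.045),("pot_a",0),("grey_lid",.045)):
        for r in finder.mark_of(p,th)[:2]:
            u=r["uv"]; print(th,round(r["score"],2),np.round(u,1),np.round(atz(p,u,z),4)); cv2.circle(im,(int(u[0]),int(u[1])),2,(0,255,0),-1)
    ims.append(im)
cv2.imwrite("pics/a.png",cv2.resize(ims[0],(800,600))); cv2.imwrite("pics/b.png",cv2.resize(ims[1],(800,600)))
s=env.observe(); print(s["time"],s["position"],s["tcp_rot"],s["finger_gap"])
E
```

```text
top (array([ 0.27537638, -0.13153323,  0.92224475]), array([ 0.21540953, -0.05063982, -0.97535186]))
orange_lid_grip 0.88 [181.2 192.4] [ 0.4907 -0.0072  0.087 ]
orange_lid_grip 0.66 [180.7 221.8] [0.424  0.0036 0.087 ]
orange_lid_key 0.56 [193. 208.] [ 0.4566 -0.0242  0.055 ]
pot_a_lug 0.81 [178.  222.8] [0.4314 0.018  0.039 ]
orange_lid 0.74 [182.8 195. ] [ 0.4945 -0.0037  0.045 ]
pot_a 0.8 [267.7 171.9] [ 0.5251 -0.2186  0.    ]
pot_a 0.62 [185.  201.8] [ 4.874e-01 -1.000e-04  0.000e+00]
grey_lid 0.96 [271.9 165.7] [ 0.5263 -0.2274  0.045 ]
grey_lid 0.48 [184.3 195.3] [ 0.4931 -0.0072  0.045 ]
side (array([ 0.1418668 , -0.78101279,  0.53712172]), array([ 0.37363246,  0.77025463, -0.51682871]))
orange_lid_grip 0.71 [243.6 166.8] [0.49   0.0038 0.087 ]
orange_lid_key 0.9 [233.3 193.5] [ 0.4419 -0.0472  0.055 ]
pot_a_lug 0.7 [222.3 183.9] [0.4452 0.0287 0.039 ]
orange_lid 0.97 [246.1 183.2] [ 0.4938 -0.0015  0.045 ]
pot_a 0.93 [306.6 249.3] [ 0.5263 -0.2269  0.    ]
pot_a 0.72 [244.1 202.1] [ 0.4841 -0.0108  0.    ]
grey_lid 0.8 [304.9 230.1] [ 0.5226 -0.2203  0.045 ]
grey_lid 0.75 [306.7 249.6] [ 0.4938 -0.2741  0.045 ]
0.7 [0.22398259 0.47485256 0.24534128] [6.86735216e-01 3.06554724e+00 2.21331395e-04] 0.08564050932186398
```

View pics/a.png

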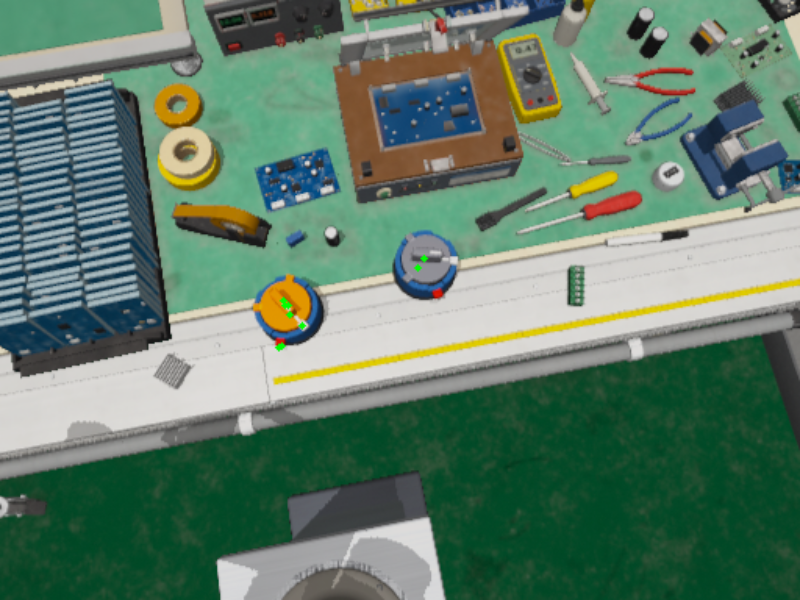

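View pics/b.png

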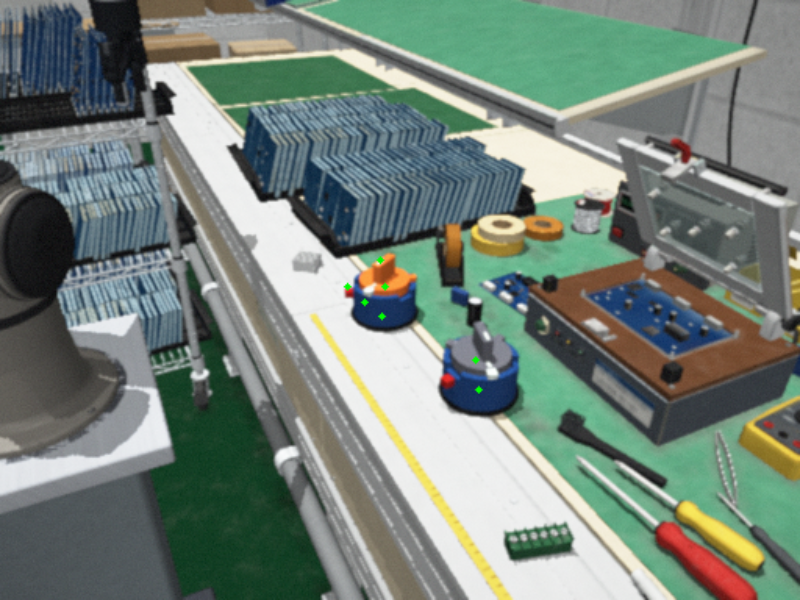

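The orange lid is at about (285,305) in the 800-px top picture, with its white tab at (302,324) and the red lug at (280,345). In the side view they are at about (385,275), (368,292) and (348,292). The grey pot is clear to the right. Next I measure the angles.

```bash
cat > m.py <<'E'
from h import *
def yaw(v): return round(float(np.degrees(np.arctan2(v[1],v[0]))),1)
def measure(n):
    p=camera(n); im=p["image"]; W=cloud(p); ok=p["z_map"]>0
    hsv=cv2.cvtColor(im,cv2.COLOR_BGR2HSV); H,S,V=[hsv[...,i].astype(int) for i in range(3)]
    near=ok&(np.hypot(W[...,0]-.492,W[...,1]+.003)<.075)&(W[...,2]>.012)&(W[...,2]<.12)
    orange=near&(H>5)&(H<22)&(S>130); red=near&((H<5)|(H>172))&(S>150)&(V>80); white=near&(S<70)&(V>140)&(W[...,2]>.04)
    print(n,"n",orange.sum(),red.sum(),white.sum())
    bar=(orange|white)&(W[...,2]>.077)
    disc=orange&(W[...,2]<.077)
    B=W[bar]; print("bar med",np.round(np.median(B,0),4), "zmax",B[:,2].max().round(4))
    top=bar&(W[...,2]>.086)
    r=cv2.minAreaRect((W[top][:,:2]*1000).astype(np.float32)); print("bar rect",r)
    print("disc z",np.percentile(W[disc][:,2],[5,50,95]).round(4))
    vv,uu=np.nonzero(red); print("red",np.round([uu.mean(),vv.mean()],1),W[red].mean(0).round(4),"at z .041",atz(p,(uu.mean(),vv.mean()),.041).round(4))
    w=white&(W[...,2]<.075); vv,uu=np.nonzero(w); print("white tab",W[w].mean(0).round(4),atz(p,(uu.mean(),vv.mean()),.063).round(4))
    w=white&(W[...,2]>.08); vv,uu=np.nonzero(w); 
    if w.any(): print("stripe",W[w].mean(0).round(4),atz(p,(uu.mean(),vv.mean()),.094).round(4))
    blue=near&(H>95)&(H<125)&(S>100)&(W[...,2]>.045)&(W[...,2]<.07)
    P=W[blue|(disc&(W[...,2]<.07))][:,:2]; c,rad=cv2.minEnclosingCircle((P*1000).astype(np.float32)); print("circle",c,rad)
    return p
E
python3 - <<'E'
from m import *
for n in("top","side"):
    p=measure(n); im=p["image"]; c=(183,197) if n=="top" else (244,188)
    cr=im[c[1]-35:c[1]+35,c[0]-40:c[0]+40]; cv2.imwrite(f"pics/c_{n}.png",cr)
a,b=[cv2.resize(cv2.imread(f"pics/c_{n}.png"),(400,350),interpolation=cv2.INTER_CUBIC) for n in("top","side")]
cv2.imwrite("pics/c.png",np.hstack([a,b]))
E
```

```text
top n 810 30 60
bar med [ 0.4897 -0.0055  0.0931] zmax 0.0975
bar rect ((490.96722412109375, -4.637599945068359), (43.325260162353516, 13.832321166992188), 31.71111297607422)
disc z [0.0583 0.0626 0.0654]
red [179.1 218.7] [0.4398 0.0133 0.0436] at z .041 [0.4402 0.0137 0.041 ]
white tab [ 0.4639 -0.0176  0.0612] [ 0.4634 -0.018   0.063 ]
stripe [ 0.481  -0.0104  0.0936] [ 0.4809 -0.0104  0.094 ]
circle (491.1269226074219, -4.609354019165039) 47.926753997802734
side n 541 21 57
bar med [ 0.4877 -0.0112  0.0889] zmax 0.096
bar rect ((489.8437194824219, -6.419223785400391), (43.11461639404297, 14.474512100219727), 30.811017990112305)
disc z [0.0565 0.063  0.0733]
red [223.4 187. ] [0.4401 0.0089 0.0424] at z .041 [0.441  0.0111 0.041 ]
white tab [ 0.4549 -0.0161  0.0588] [ 0.4523 -0.0231  0.063 ]
stripe [ 0.4815 -0.0095  0.0939] [ 0.4815 -0.0096  0.094 ]
circle (488.4040222167969, -7.279372215270996) 48.150970458984375
```

View pics/c.png

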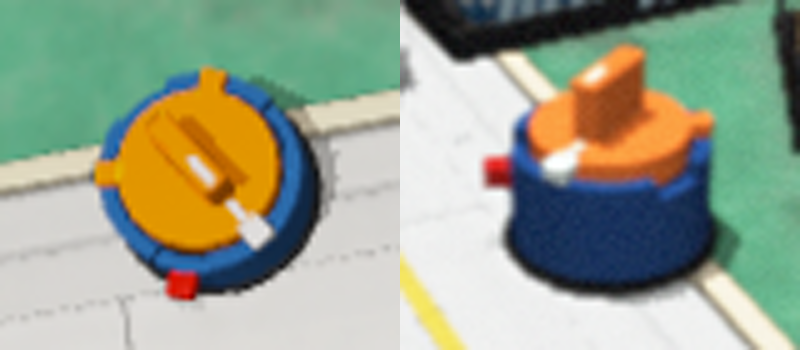

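Run:
```python
from h import *
for n in("top","side"):
    W=cloud(camera(n)).reshape(-1,3)
    for y in np.arange(0,.55,.05):
        x=.224+(.475-y)*.555
        m=(abs(W[:,0]-x)<.1)&(abs(W[:,1]-y)<.1)&(W[:,2]<.3)
        print(n,round(y,2),round(x,2),m.sum(),W[m][:,2].max().round(3) if m.any() else None)
```

```text
top 0.0 0.49 6257 0.097
top 0.05 0.46 7059 0.097
top 0.1 0.43 7047 0.111
top 0.15 0.4 6467 0.051
top 0.2 0.38 5927 0.048
top 0.25 0.35 5191 0.024
top 0.3 0.32 4550 0.019
top 0.35 0.29 3947 0.006
top 0.4 0.27 2717 0.004
top 0.45 0.24 2190 -0.782
top 0.5 0.21 2218 -0.782
side 0.0 0.49 5032 0.096
side 0.05 0.46 6004 0.096
side 0.1 0.43 5771 0.11
side 0.15 0.4 5374 0.049
side 0.2 0.38 5265 0.047
side 0.25 0.35 5091 0.023
side 0.3 0.32 4691 0.019
side 0.35 0.29 4376 0.3
side 0.4 0.27 2997 0.3
side 0.45 0.24 2391 0.3
side 0.5 0.21 2291 0.3
```

Path is clear at this height.

Request:
apply_moves:
  targets:
    - [[0,0,0,-45,-32,0,60],[0,0,0,-45,-32,0,50],[0,0,0,-45,-32,0,40],[0,0,0,-45,-32,0,40],[0,0,0,-45,-32,0,40]]
  grip_force: 30

```text
time: 1.52
position: [0.3599, 0.2326, 0.2456]
tcp_rot: [0.686, 3.065, 0.001]
wrist_force: [1.6, 0.0, -0.5]
finger_gap: 0.0399
finger_force: 0.0
```

Request:
apply_moves:
  targets:
    - [[0,0,0,-45,-32,0,40],[0,0,0,-45,-32,0,40],[0,0,0,-45,-32,0,40],[0,0,0,-45,-32,0,40],[0,0,0,-41,-33,0,40]]

```text
time: 2.15
position: [0.4912, -0.0076, 0.2454]
tcp_rot: [0.687, 3.065, 0.0]
wrist_force: [0.2, 0.5, 0.4]
finger_gap: 0.0404
finger_force: 0.0
```

Request:
apply_moves:
  targets:
    - [[0,0,-9.5,0,0,0,40],[0,0,-9.5,0,0,0,40],[0,0,-9.5,0,0,0,40],[0,0,-9.5,0,0,0,40],[0,0,-9.5,0,0,0,40]]

```text
time: 2.78
position: [0.4904, -0.0058, 0.2453]
tcp_rot: [-0.614, 3.081, 0.0]
wrist_force: [0.0, -0.3, 0.5]
finger_gap: 0.0396
finger_force: 0.0
```

Request:
apply_moves:
  targets:
    - [[0,0,-9,0,0,0,40],[0,0,0,0,0,0,40],[0,0,0,0,0,0,40]]

```text
time: 3.15
position: [0.4904, -0.0058, 0.2453]
tcp_rot: [-0.841, 3.027, 0.0]
wrist_force: [0.4, -0.1, -0.3]
finger_gap: 0.0403
finger_force: 0.0
```

Request:
apply_moves:
  targets:
    - [[0,0,0,0,0,50,40],[0,0,0,0,0,50,40],[0,0,0,0,0,30,40],[0,0,0,0,0,20,40],[0,0,0,0,0,11,40]]

```text
time: 3.78
position: [0.4901, -0.0057, 0.0833]
tcp_rot: [0.843, -3.025, -0.001]
wrist_force: [-0.1, -0.9, 0.5]
finger_gap: 0.0399
finger_force: 0.0
```

Run:
```python
from h import *
o=[]
for n,c in(("top",(183,192)),("side",(244,178))):
    im=camera(n)["image"]; o.append(cv2.resize(im[c[1]-40:c[1]+40,c[0]-40:c[0]+40],(400,400),interpolation=cv2.INTER_CUBIC))
cv2.imwrite("pics/d.png",np.hstack(o)); s=env.observe(); print(s["position"],s["wrist_force"],s["qpos"])
```

```text
[ 0.49001161 -0.00567719  0.08357456] [ 0.13471173 -0.05504602  0.66816671] [-1.68193341e-01  4.80137395e-01  1.82462338e+00  1.41785499e-04
  8.38443946e-01 -2.28332833e+00]
```

View pics/d.png

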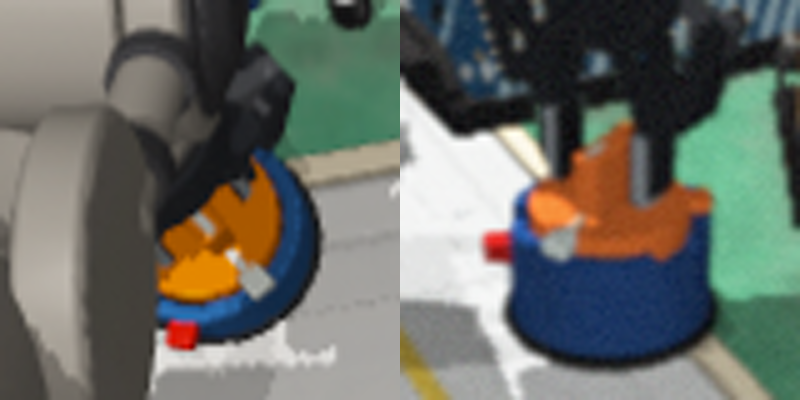

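The fingers straddle the bar: in the side view they are at columns 560 and 650, with the bar between them. The lid has not moved, so I close.

Request:
apply_moves:
  targets:
    - [[0,0,0,0,0,0,10],[0,0,0,0,0,0,10],[0,0,0,0,0,0,10],[0,0,0,0,0,0,10],[0,0,0,0,0,0,10]]
  grip_force: 30

```text
time: 4.5
position: [0.4911, -0.0058, 0.0853]
tcp_rot: [-0.845, 3.024, -0.001]
wrist_force: [-0.2, -0.3, 6.0]
finger_gap: 0.0136
finger_force: 31.0
```

Request:
apply_moves:
  targets:
    - [[0,0,8,0,0,0,10],[0,0,8,0,0,0,10],[0,0,8,0,0,0,10],[0,0,8,0,0,0,10],[0,0,8,0,0,0,10]]

```text
time: 5.12
position: [0.4912, -0.0059, 0.0852]
tcp_rot: [0.246, 3.13, -0.0]
wrist_force: [0.7, -0.5, 3.2]
finger_gap: 0.013
finger_force: 31.0
```

Request:
apply_moves:
  targets:
    - [[0,0,6,0,0,0,10],[0,0,5,0,0,0,10],[0,0,0,0,0,0,10],[0,0,0,0,0,0,10]]

```text
time: 5.62
position: [0.4903, -0.0057, 0.0843]
tcp_rot: [-0.536, -3.095, -0.0]
wrist_force: [0.1, 0.7, -0.1]
finger_gap: 0.0132
finger_force: 30.1
```

Run:
```python
from h import *
o=[]
for n,c in(("top",(183,192)),("side",(244,178))):
    im=camera(n)["image"]; o.append(cv2.resize(im[c[1]-40:c[1]+40,c[0]-40:c[0]+40],(400,400),interpolation=cv2.INTER_CUBIC))
cv2.imwrite("pics/e.png",np.hstack(o)); s=env.observe(); print(s["position"],s["wrist_force"],s["moment"])
```

```text
[ 0.49035787 -0.0057378   0.08426876] [ 0.51943208  1.3627164  -1.58088174] [-0.02926652  0.00642138 -0.02685451]
```

View pics/e.png

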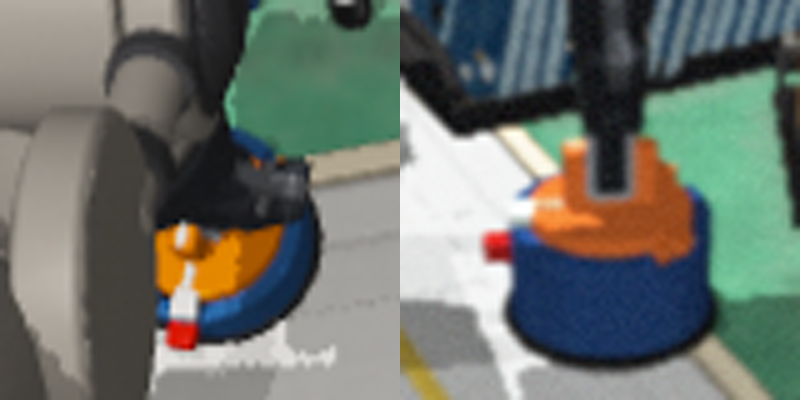

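The white tab at (183,300) in the top crop now stands over the red lug at (182,333). The upward force is gone too, so the tabs are over their notches. I lower the lid about 8 mm.

Request:
apply_moves:
  targets:
    - [[0,0,0,0,0,2,10],[0,0,0,0,0,2,10],[0,0,0,0,0,2,10],[0,0,0,0,0,1,10],[0,0,0,0,0,0,10]]

```text
time: 6.35
position: [0.4906, -0.0054, 0.0774]
tcp_rot: [0.539, 3.095, 0.001]
wrist_force: [0.1, 4.7, 1.4]
finger_gap: 0.0131
finger_force: 30.4
```

Request:
apply_moves:
  targets:
    - [[0,0,0,0,0,1,10],[0,0,0,0,0,1,10],[0,0,0,0,0,0,10]]

```text
time: 6.72
position: [0.4906, -0.0054, 0.0772]
tcp_rot: [0.538, 3.094, 0.001]
wrist_force: [-5.2, 6.3, 21.3]
finger_gap: 0.0134
finger_force: 33.1
```

It has dropped 8.1 mm from the resting height and meets a firm 21 N, so it is seated. I release and rise.

Request:
apply_moves:
  targets:
    - [[0,0,0,0,0,-1.5,10],[0,0,0,0,0,0,40],[0,0,0,0,0,0,40],[0,0,0,0,0,0,40],[0,0,0,0,0,0,40]]

```text
time: 7.35
position: [0.4903, -0.0059, 0.0766]
tcp_rot: [-0.539, -3.095, 0.0]
wrist_force: [0.3, -0.5, 0.1]
finger_gap: 0.0405
finger_force: 0.0
```

Request:
apply_moves:
  targets:
    - [[0,0,0,0,0,-10,40],[0,0,0,0,0,-30,40],[0,0,0,0,0,-50,40],[0,0,0,0,0,-50,40],[0,0,0,0,0,-30,40]]

```text
time: 7.98
position: [0.4909, -0.0058, 0.2502]
tcp_rot: [0.538, 3.091, 0.0]
wrist_force: [0.4, 0.5, -0.6]
finger_gap: 0.0395
finger_force: 0.0
```

Request:
apply_moves:
  targets:
    - [[0,0,0,45,32,0,40],[0,0,0,45,32,0,40],[0,0,0,45,32,0,40],[0,0,0,45,32,0,40],[0,0,0,0,0,0,40]]

```text
time: 8.6
position: [0.3621, 0.1778, 0.2476]
tcp_rot: [0.531, 3.096, 0.001]
wrist_force: [-1.2, -1.1, 0.1]
finger_gap: 0.0396
finger_force: 0.0
```

Run:
```python
from m import *
o=[]
for n,c in(("top",(183,192)),("side",(244,185))):
    p=measure(n);im=p["image"]; o.append(cv2.resize(im[c[1]-40:c[1]+40,c[0]-40:c[0]+40],(400,400),interpolation=cv2.INTER_CUBIC))
    W=cloud(p); 
    r=finder.mark_of(p,"grey_lid_key")[:1]; print(r)
    hsv=cv2.cvtColor(im,cv2.COLOR_BGR2HSV)
    d=(hsv[...,0]>5)&(hsv[...,0]<22)&(hsv[...,1]>130)&(np.hypot(W[...,0]-.4905,W[...,1]+.0055)<.036)&(W[...,2]<.067)&(W[...,2]>.04)
    P=W[d]; A=np.c_[P[:,:2]-[.4905,-.0055],np.ones(len(P))]; print("plane",np.linalg.lstsq(A,P[:,2],rcond=None)[0].round(4),len(P))
cv2.imwrite("pics/f.png",np.hstack(o)); s=env.observe(); print(s["time"],s["position"])
```

```text
top n 791 31 51
bar med [ 0.4911 -0.0062  0.0849] zmax 0.0894
bar rect ((489.6651306152344, -5.270427703857422), (11.402182579040527, 38.321598052978516), 73.06832885742188)
disc z [0.052  0.0547 0.0587]
red [179.  218.7] [0.4398 0.0136 0.0433] at z .041 [0.4403 0.014  0.041 ]
white tab [0.4583 0.011  0.0541] [0.4564 0.0095 0.063 ]
stripe [ 0.4793 -0.0013  0.0865] [ 0.4775 -0.0024  0.094 ]
circle (490.98089599609375, -5.031335830688477) 48.13584899902344
[{'uv': [178.0, 221.4], 'score': 0.66}]
plane [-0.0015  0.0017  0.0549] 548
side n 510 23 37
bar med [ 0.4919 -0.0101  0.0839] zmax 0.088
bar rect ((489.0423278808594, -6.653779983520508), (11.212762832641602, 36.38587951660156), 61.932586669921875)
disc z [0.0535 0.0558 0.0739]
red [223. 187.] [0.439  0.0084 0.0428] at z .041 [0.4401 0.0113 0.041 ]
white tab [0.454  0.0119 0.0545] [ 0.4484 -0.0022  0.063 ]
stripe [ 0.4805 -0.0018  0.0864] [ 0.4748 -0.0149  0.094 ]
circle (489.90625, -7.640282154083252) 48.801116943359375
[{'uv': [315.5, 238.7], 'score': 0.6}]
plane [0.0127 0.0443 0.0575] 280
8.8 [0.36487076 0.17493914 0.24710986]
```

View pics/f.png

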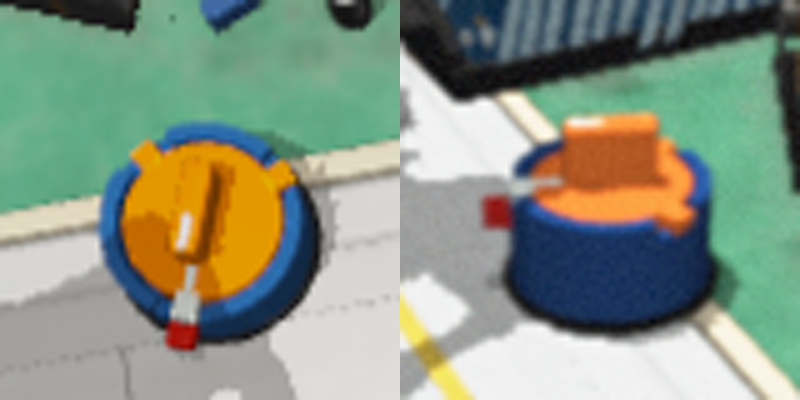

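The white tab at (185,300) sits right at the red lug at (182,333). The disc top is at 54.9 mm (expected 55) and level to under 0.2°, so all three tabs are home. The arm is clear.

```bash
python3 -c "
from plant import finish_job; print(finish_job())"
```

```text
the job is handed in; nothing more can be done
None
```

The orange lid is closed: I turned it 51° clockwise onto the red lug, it sits level with its top at 54.9 mm (55 expected), and I let go, moved the arm clear without going near the grey lid, and handed the job in at about 9 s.

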